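Show all four sides of a canister to the inspection camera

ROBOT

A 7-joint arm with a two-finger parallel gripper is mounted at the origin on the work surface. World frame = base frame: x ahead of the robot, y to its left, z up, the work surface at z = 0. Lengths are in mm, angles in rad, forces in N, time in s.
With the tool pointing down it reaches from about 400 to 875 mm from the base axis. Payload 4.4 kg.
Tool frame: the origin (TCP) lies at the very end of the fingers, on their centre line; the grasp point (between the pads) lies 19 mm behind it; z points along the fingers, y is the direction in which the jaws open and shut (so a half turn about z gives the same grasp; the last joint's range is limited). The gripper opens to 85 mm and grips with 20 to 120 N. Pads are 22 mm wide; open, the fingers measure 114 mm over their backs; the gripper's body (76 mm by 85 mm) begins 54 mm behind the grasp point. The pads swing forward as they close: fully open they stand 13 mm farther back than shut.
Start: joints at [1.038, 0.628, 0.038, 1.517, -0.027, 0.996, -0.02], TCP at [292.548, -580.459, 231.313] pointing down, gripper open.
Joint ranges: [-3.06, 3.06], [-0.37, 2.12], [-1.25, 1.32], [0.18, 2.47], [-1.1, 4.24], [0.23, 1.98], [-2.94, 2.94]. Speed limits (rad/s): [2.57, 2.57, 3.14, 3.14, 3.14, 3.14, 3.14].

INTERFACE

Orientations are given as [roll, pitch, yaw] about the fixed x, y, z axes, in that order (R = Rz(yaw) Ry(pitch) Rx(roll)).
In Python, from cell import ctrl gives the robot as it stands.
- The arm moves only by the shell command python3 -m crank 'ROWS' [OPENING]. ROWS is JSON, a list that holds one entry, the list of rows, each a list of 6 numbers: the shift along the tool's x, y, z in units of 30 mm (1.0 is 30 mm), then the turn, a rotation vector about the tool's x, y, z in units of 6 degrees (1.0 is 6 degrees). In form: [[[tx, ty, tz, rx, ry, rz], ...]]. A call has 1 to 12 rows; each row shifts and turns the pose as measured when the row begins, along the tool's axes as they then stand; what a row does not reach is not made up. A row lasts 1/12 s, in which the tool goes at most 41.7 mm and 7.16 degrees, less where a joint would pass 70% of its speed; a pose out of reach is approached as far as the arm can. A call is refused whole if a number of a shift passes 1 or a number of a turn 1, either way. A call with a gripper value outside its range is refused whole. OPENING is the gripper command: -1 is fully open, 1 is shut, values between are in proportion, set as the call begins (- or left out, the last holds). The fingers move at their own pace and stop on an object; the grip force is fixed at half the most. Time passes only in rows, so rows that do not move let the fingers close. It gives the time, the measured TCP pose, the force and the opening at its end, in the units of the state.
- ctrl.read_state(): the state, without advancing time (a new reading comes with each control period).
- ctrl.get_image(name): name is "side" or "top" or "wrist"; returns a dict with "color" (420x560x3 uint8, red, green, blue), "depth" (420x560 float32, mm along the optical axis (not along the pixel's ray), 0 where there is no reading), "camera_matrix" (3x3 intrinsics, pixels), "k1" (the pictures are not rectified: a ray, as slopes to the right and down, at radius r is drawn at 1 + k1 r^2 times it, then the intrinsics apply), "R" (3x3) and "t" (3): a world point X has camera coordinates R X + t. Camera axes: x right, y down, z forward; pixel columns grow to the right and rows downward; lengths in mm; the calibration is good to about 2 mm. A picture is of the moment at which its call begins.
- ctrl.finish_job(): hands the job in, once; it reports no verdict.
Trained networks look in a picture, given as the dict that the camera call returned (one of the last four; its "shot" number tells which), for a name from the list of things; names that differ only in an ending like _2 or _b are one class to them, and where a whole thing is asked for, a point or a joint stands for the part that bears it (a point fixed in the world has none). Each returns a list of dicts, best first, with "conf" (0 to 1); they miss things now and then, are a little off and sometimes report something else, mostly with a low value. They report only what shows in the picture. A call takes as long as a camera call. They do not tell look-alikes from the thing itself.
- ctrl.search_frame(query, picture): "extent" ([centre column, centre row, width, height] in pixels, round what is visible of it).
The state is a dict: "clock": time; "qpos": joint angles; "qd": joint speeds; "tau": joint torques, N m; "eef_pos": TCP position; "tool_rot": TCP orientation; "force": force on the tool from outside, world axes, zero at the start; "torque": the same for the moment, N m; "width": finger opening in mm.
Only numpy, scipy, OpenCV 4.12 (cv2) and the standard library are available. Lean on these libraries where they do the work, as an engineer would, in place of code of your own. Each camera call takes 0.05 s, during which the arm holds its last target. There are 200 camera calls.

TASK

Hold the square canister upright over the ring mark on the camera's base, its label level with the lens, and show it to the lens one side at a time, square on, still for about a second and with no finger on the side shown: first the front (where the spout points), then the back. Then set it down upright, let go, take it the other way, and show its left side (left as you look at its front, the one with the white strip) and then its right side. Finally stand it upright in the free part of the grey tray and let go; do not drop or tip it, and leave the jars and the carton where they are.

Things in the scene. Friction and masses are not known exactly. Their poses are not given: they have to be found in the camera images.
- canister: Square black plastic canister, upright, loose, 0.3 kg. Body 50 mm (x) by 60 mm (y) by 100 mm high (z up), then an aluminium cap 40 mm wide, 8 mm high, and on it a bar-shaped spout 34 x 16 x 12 mm reaching the front edge. Same green label on all sides, centre 50 mm up. Origin: centre of the underside. Front faces -x, back +x, left side (with white strip) +y, right side -y.
- side_front: Front panel of the canister (the side the spout points to), 52 x 100 mm, 4 mm thick; origin at its centre, 23 mm from the canister's axis and 50 mm up. Axes as the canister's.
- side_back: Back panel of the canister, facing away from the spout; origin at its centre, 23 mm from the axis and 50 mm up.
- side_left: Left panel of the canister (+y side, with the white strip), 50 x 100 mm; origin at its centre, 28 mm from the axis and 50 mm up.
- side_right: Right panel of the canister (-y side), plain label; origin at its centre, 28 mm from the axis and 50 mm up.
- camera: Fixed inspection camera: aluminium base plate 280 x 140 mm, 5 mm thick, with a ring mark (64 mm, cross inside) near one end and a post at the other with a grey camera head 56 mm wide, top at 168 mm. Origin: underside of the plate, under the ring mark. +x points from mark to camera; the plate runs from x -60 to +220 mm. The lens looks along -x.
- mark (a point): Centre of the ring mark, on top of the base plate, 5 mm above the table.
- lens (a point): Centre of the lens front, 130 mm horizontally from the mark and 140 mm above the table, level.
- tray: Shallow fixed grey tray, 200 mm (x) by 150 mm (y), rim 14 mm high, walls and floor 4 mm thick. Origin: centre of the underside. Two jars stand in its +x end, 65 mm from the centre; the -x end, around x -40 mm, is free.
- jar_a: Round black jar with aluminium lid, 48 mm across, 75 mm high, standing in the tray; origin at centre of underside. Leave alone.
- jar_b: Second such jar in the tray. Leave alone.
- jar_c: Third such jar, standing on the table. Leave alone.
- carton: Folding carton 50 x 50 x 85 mm standing on the table; origin at centre of underside. Leave alone.
Mind the look-alikes: they are no part of the job. What is shaped like the canister but purple is not meant.

How it is judged:
By the outcome, as a careful person would: the job done as asked, in the order asked, and still so for the second after the job is handed in, with the robot touching nothing.
It also fails if it takes over 72 s, if anything falls off the work surface, if the arm or the gripper's body presses on something with over 40 N, if the wrist force passes 120 N, or if a joint passes its speed limit or range.

## Working session

There is one attempt and no reset: what is moved stays moved. The work goes in short steps, Python scripts to look and compute and a shell command to move; the robot and the scene stay as the last step left them, time stands still between calls to the robot, and variables do not carry over. Pictures are saved under pics/ and viewed, about 8 in all and at most 12, crops included, and the job is handed in when it is done.

```bash
mkdir -p pics; ls
cat > h.py <<'E'
import numpy as np, cv2
from cell import ctrl
from scipy.spatial.transform import Rotation as Ro
def save(p,f,crop=None,s=1):
    im=p["color"][:,:,::-1]
    if crop: x0,y0,x1,y1=crop; im=im[y0:y1,x0:x1]
    cv2.imwrite("pics/"+f,cv2.resize(im,None,fx=s,fy=s,interpolation=cv2.INTER_CUBIC))
def rays(p,uv):
    K=np.array(p["camera_matrix"]);uv=np.atleast_2d(uv).astype(float)
    d=np.stack([(uv[:,0]-K[0,2])/K[0,0],(uv[:,1]-K[1,2])/K[1,1]],1);q=d.copy()
    for _ in range(20): q=d/(1+p["k1"]*(q**2).sum(1,keepdims=True))
    return np.c_[q,np.ones(len(q))]
def onz(p,uv,z):
    R=np.array(p["R"]);t=np.array(p["t"]);c=-R.T@t;w=rays(p,uv)@R
    return c+w*((z-c[2])/w[:,2:])
def cloud(p):
    h,w=p["depth"].shape;u,v=np.meshgrid(range(w),range(h));uv=np.c_[u.ravel(),v.ravel()]
    X=(rays(p,uv)*p["depth"].reshape(-1,1)-np.array(p["t"]))@np.array(p["R"])
    X[p["depth"].ravel()==0]=np.nan
    return X.reshape(h,w,3)
E
python3 - <<'E'
from h import *
s=ctrl.read_state();print({k:np.round(v,3) for k,v in s.items()})
P={n:ctrl.get_image(n) for n in("top","side")}
cv2.imwrite("pics/a.png",cv2.resize(np.hstack([P["top"]["color"],P["side"]["color"]])[:,:,::-1],(800,300)))
for n in P:
  p=P[n];save(p,n+".png",None,1.4);C=cloud(p)
  print(n,"cam",np.round(-np.array(p["R"]).T@np.array(p["t"])))
  for q in["canister","camera","mark","lens","tray","jar_a","carton","side_front","side_left"]:
    for d in ctrl.search_frame(q,p)[:4]:
      u,v,w,h=d["extent"];print(q,round(d["conf"],2),np.round(d["extent"]),np.round(C[int(v),int(u)]))
E
```

```text
pics
{'clock': np.float64(0.0), 'qpos': array([ 1.038,  0.629,  0.038,  1.518, -0.027,  0.996, -0.02 ]), 'qd': array([ 0.   , -0.001, -0.   ,  0.001, -0.   ,  0.001,  0.002]), 'tau': array([ 1.0000e-03, -5.6341e+01,  1.2270e+00, -1.9344e+01,  1.1000e-02,
        1.1000e-02, -0.0000e+00]), 'eef_pos': array([ 292.253, -579.901,  230.383]), 'tool_rot': array([-3.14 ,  0.   ,  0.467]), 'force': array([-0.07 , -0.259, -0.337]), 'torque': array([ 0.106, -0.006, -0.08 ]), 'width': np.float64(85.513)}
top cam [3.440e+02 1.000e+00 1.386e+03]
canister 0.93 [145. 232.  38.  28.] [498. 377. 111.]
canister 0.69 [183. 238.  31.  29.] [476. 273. 108.]
camera 0.62 [271. 166.  46. 106.] [694.  37.   4.]
mark 0.57 [269. 164.  50. 104.] [698.  39.  11.]
mark 0.27 [421. 200.  23.  20.] [ 565. -378.   78.]
lens 0.57 [272. 168.  49. 108.] [689.  31.  11.]
lens 0.16 [189. 244.  19.  16.] [465. 269.  50.]
tray 0.9 [402. 224.  51.  69.] [ 508. -339.    9.]
jar_a 0.72 [393. 197.  20.  15.] [ 576. -302.   79.]
jar_a 0.7 [182. 240.  34.  27.] [470. 276. 120.]
jar_a 0.58 [419. 199.  21.  20.] [ 568. -373.   77.]
[... 320 characters left out ...]

side cam [ 478.  826. 1025.]
canister 0.85 [288. 357.  33.  54.] [495. 418. 104.]
canister 0.8 [298. 318.  34.  46.] [480. 321.  95.]
camera 0.56 [237. 221. 107.  80.] [676. -13.   9.]
mark 0.58 [234. 223. 108.  80.] [686.  -3.   7.]
lens 0.63 [235. 223. 106.  75.] [683.  -2.   8.]
tray 0.77 [301. 152.  70.  35.] [ 522. -327.    7.]
jar_a 0.9 [217. 311.  24.  34.] [668. 307.  67.]
jar_a 0.79 [280. 146.  12.  29.] [ 584. -289.   54.]
jar_a 0.67 [287. 133.  15.  30.] [ 568. -353.   56.]
jar_a 0.64 [234. 224. 108.  81.] [682.   1.   7.]
carton 0.68 [340. 219.  22.  37.] [395.   2.  69.]
side_front 0.68 [301. 314.  35.  49.] [477. 315. 103.]
side_left 0.37 [291. 335.   5.   4.] [496. 315.   2.]
```

Run:
```python
from h import *
t=cv2.imread("pics/top.png");s=cv2.imread("pics/side.png")
# top crop: orig x110-460,y100-300 ; crops of canisters
p=lambda im,x0,y0,x1,y1,w,h:cv2.resize(im[int(y0*1.4):int(y1*1.4),int(x0*1.4):int(x1*1.4)],(w,h),interpolation=cv2.INTER_CUBIC)
A=p(t,110,100,460,300,800,457)
cv2.imwrite("pics/A.png",A)
B=np.hstack([p(t,120,205,220,280,400,300),p(s,255,285,355,385,300,300)])
C=np.hstack([p(s,180,165,300,265,360,300),p(t,235,105,310,230,180,300),p(s,260,120,345,180,160,113*300//113)])
cv2.imwrite("pics/B.png",np.vstack([B,C[:,:700]]))
```

```text
(no output)
```

View pics/A.png

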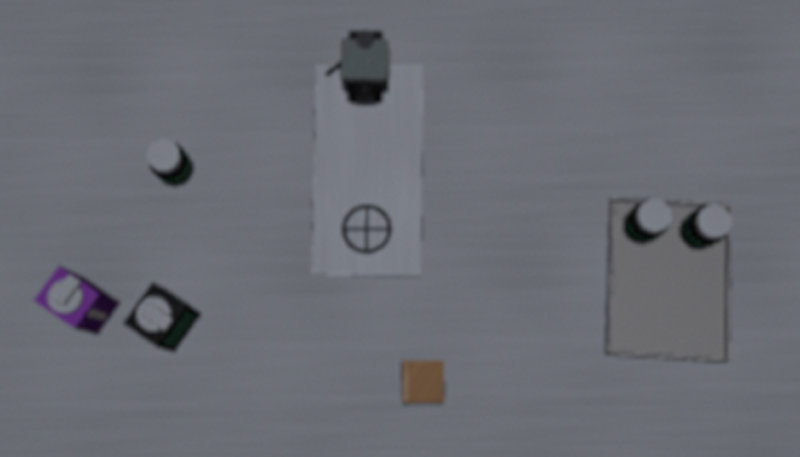

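View pics/B.png

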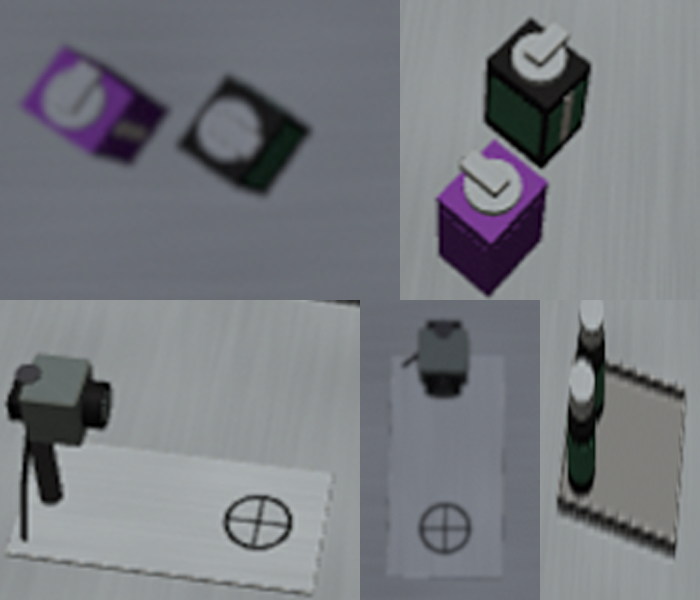

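The top picture has two canister shapes. The black one is at about (181,239) and (298,318) in the side picture. The purple one is at about (145,232) and (288,357). The black one is meant: green label, with the white strip on its -x/+y side and the spout pointing -x/-y. Crop B confirms it. The mark is at about (271,200) and the tray's free end is its -x end.

Run:
```python
from h import *
p=ctrl.get_image("top");q=ctrl.get_image("side")
print("mark",onz(p,[270.6,199.8],5).round(1))
for n,im in(("top",p),("side",q)):
  C=cloud(im).reshape(-1,3);c=im["color"].reshape(-1,3).astype(int)
  def rect(m,l):
    X=C[m][:,:2]; 
    if len(X)<20: print(n,l,len(X));return
    r=cv2.minAreaRect(X.astype(np.float32));print(n,l,len(X),np.round(r[0],1),np.round(r[1],1),round(r[2],1),"z",np.round(np.nanmedian(C[m][:,2]),1))
  d=lambda x,y,r:np.hypot(C[:,0]-x,C[:,1]-y)<r
  notp=c[:,2]-c[:,1]<40
  rect(d(472,280,52)&(C[:,2]>93)&(C[:,2]<105)&notp,"can top")
  rect(d(472,280,40)&(C[:,2]>105)&(C[:,2]<125)&notp,"can cap/spout")
  rect(d(472,280,40)&(C[:,2]>115)&(C[:,2]<128)&notp,"spout")
  rect(d(480,-340,140)&(C[:,2]<16)&(c[:,0]>c[:,2]-3)&(C[:,0]<560),"tray")
  # plate by brightness/edges: fit on colour
g=cv2.cvtColor(p["color"],cv2.COLOR_RGB2GRAY).astype(float)
# subpixel plate side edges: per-row max gradient
def fit(rows,c0,c1,sgn):
  pts=[]
  for v in rows:
    gr=sgn*np.gradient(cv2.GaussianBlur(g,(0,0),1)[v])[c0:c1];k=gr.argmax();pts.append((c0+k,v))
  W=onz(p,pts,5);a=np.polyfit(W[:,0],W[:,1],1);r=W[:,1]-np.polyval(a,W[:,0]);k=abs(r)<4;a=np.polyfit(W[k,0],W[k,1],1)
  print("plate edge yaw deg",np.degrees(np.arctan(a[0])).round(2),"y at mark",np.polyval(a,600).round(1),k.sum())
fit(range(140,215),240,255,1);fit(range(140,215),287,303,-1)
```

```text
mark [[591.8  37.5   5. ]]
top can top 237 [478.6 289.8] [51.3 59.4] 55.0 z 100.6
top can cap/spout 177 [473.2 285.6] [46.3 45.8] 88.2 z 111.6
top spout 76 [474.2 283.8] [33.9 16. ] 53.0 z 119.8
top tray 243 [ 490.6 -336.8] [144.  141.5] 84.8 z 5.6
side can top 346 [477.9 291.9] [52.6 60. ] 54.0 z 100.6
side can cap/spout 247 [474.5 291.8] [46.1 37.7] 14.7 z 110.7
side spout 97 [473.7 287.7] [34.2 16.1] 48.3 z 119.8
side tray 1465 [ 485.7 -342.8] [178.5 148.6] 84.8 z 5.0
plate edge yaw deg -2.32 y at mark 108.2 75
plate edge yaw deg -3.0 y at mark -29.9 75
```

```bash
python3 -m crank '[[[0,-0.3,-1,0,0,0],[0,-1,-1,0,0,0],[0,-1,0,0,0,0],[0,-1,0,0,0,0],[0,-1,0,0,0,0],[0,-1,0,0,0,0],[0,-1,0,0,0,0],[0,-1,0,0,0,0],[0,-1,0,0,0,0],[0,-1,0,0,0,0],[0,-1,0,0,0,0],[0,-1,0,0,0,0]]]' -1
```

```text
clock: 2.1
eef_pos: [136.0, -269.9, 291.4]
tool_rot: [3.133, -0.0, 0.467]
force: [0.5, 0.3, 0.5]
width: 85.3
```

```bash
python3 -m crank '[[[1,0,0,0,0,0],[1,0,0,0,0,0],[1,0,0,0,0,0],[1,0,0,0,0,0],[1,0,0,0,0,0],[1,0,0,0,0,0],[1,0,0,0,0,0],[1,0,0,0,0,0],[1,0,0,0,0,0],[1,0,0,0,0,0],[1,0,0,0,0,0],[1,0,0,0,0,0]]]' -1
python3 -m crank '[[[0.55,-0.96,0,0,0,0],[0.55,-0.96,0,0,0,0],[0.55,-0.96,0,0,0,0],[0.55,-0.96,0,0,0,0],[0.55,-0.96,0,0,0,0],[0.55,-0.96,0,0,0,0],[0.55,-0.96,0,0,0,0],[0.55,-0.96,0,0,0,0],[0.55,-0.96,0,0,0,0],[0.55,-0.96,0,0,0,0],[0.55,-0.96,0,0,0,0],[0.55,-0.96,0,0,0,0]]]'
python3 -m crank '[[[0,0,0,0,0,-0.92],[0,0,0,0,0,-0.92],[0,0,0,0,0,-0.92],[0,0,0,0,0,-0.92],[0,0,0,0,0,-0.92],[0,0,0,0,0,0]]]'
cat >> h.py <<'E'
def plan(target,yaw=None,w=0):
    """rows-needed: shift in tool axes (units 30mm) at present attitude, then turn (6deg units)"""
    s=ctrl.read_state();R=Ro.from_euler("xyz",s["tool_rot"]).as_matrix()
    d=R.T@(np.array(target)-s["eef_pos"])/30
    y=s["tool_rot"][2] if yaw is None else np.radians(yaw)
    G=Ro.from_euler("xyz",[np.pi,0,y]);r=(Ro.from_matrix(R).inv()*G).as_rotvec(degrees=True)/6
    print("at",np.round(s["eef_pos"],1),"rot",np.round(np.degrees(s["tool_rot"]),1),"shift",d.round(2),"turn",r.round(2),"t",round(float(s["clock"]),1),"q",np.round(s["qpos"],2))
E
python3 - <<'E'
from h import *
plan([478.2,290.8,200],54.5)
p=ctrl.get_image("wrist");save(p,"w1.png",None,1.2)
C=cloud(p).reshape(-1,3);c=p["color"].reshape(-1,3).astype(int)
m=(np.hypot(C[:,0]-478,C[:,1]-291)<52)&(C[:,2]>93)&(C[:,2]<104)
r=cv2.minAreaRect(C[m][:,:2].astype(np.float32)) if m.sum()>20 else None;print(m.sum(),r)
m=(np.hypot(C[:,0]-478,C[:,1]-291)<52)&(C[:,2]>115)&(C[:,2]<128)
r=cv2.minAreaRect(C[m][:,:2].astype(np.float32)) if m.sum()>20 else None;print(m.sum(),r)
E
```

```text
clock: 3.1
eef_pos: [463.3, -98.8, 294.7]
tool_rot: [3.126, -0.002, 0.451]
force: [1.3, 0.0, 0.6]
width: 85.3
clock: 4.1
eef_pos: [501.9, 311.8, 291.0]
tool_rot: [3.12, -0.011, 0.439]
force: [0.0, 0.4, 0.7]
width: 85.4
clock: 4.6
eef_pos: [498.5, 325.9, 290.5]
tool_rot: [3.123, -0.006, 0.959]
force: [0.9, -1.1, -0.2]
width: 85.3
at [498.5 325.9 290.5] rot [178.9  -0.3  54.9] shift [-1.37  0.06  3.01] turn [ 0.18 -0.05  0.07] t 4.6 q [-0.3   0.53 -0.53  1.6   0.31  1.09 -1.53]
1377 ((476.9917297363281, 290.5794677734375), (50.763980865478516, 60.10066604614258), 53.99610900878906)
471 ((472.625244140625, 284.6783142089844), (32.98395538330078, 15.86034107208252), 54.42808532714844)
```

View pics/w1.png

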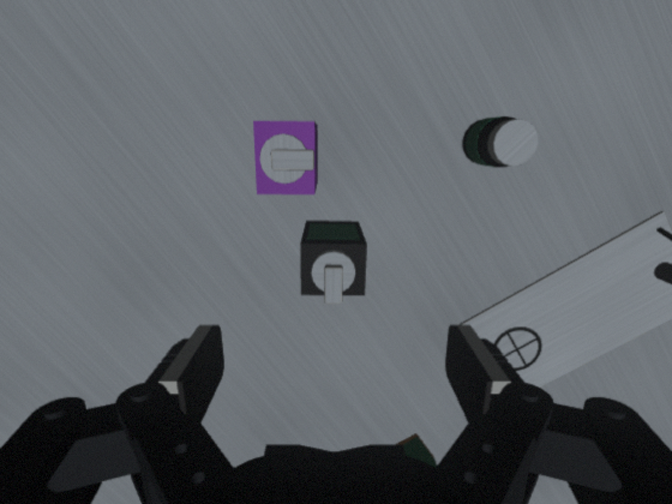

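```bash
python3 -m crank '[[[-0.7,0.03,0,0.09,0,0],[-0.7,0.03,0,0.09,-0.05,0.1],[0,0,0.8,0,0,0],[0,0,0.8,0,0,0],[0,0,0.8,0,0,0],[0,0,0,0,0,0]]]' -1
python3 - <<'E'
from h import *
plan([477.2,290.7,62],54.3)
p=ctrl.get_image("wrist");C=cloud(p).reshape(-1,3)
m=(np.hypot(C[:,0]-478,C[:,1]-291)<52)&(C[:,2]>93)&(C[:,2]<104)
print(m.sum(),cv2.minAreaRect(C[m][:,:2].astype(np.float32)) if m.sum()>20 else None)
E
```

```text
clock: 5.15
eef_pos: [477.1, 289.0, 218.4]
tool_rot: [3.14, -0.006, 0.922]
force: [-0.8, -0.7, -0.3]
width: 85.3
at [477.1 289.  218.4] rot [179.9  -0.4  52.8] shift [ 0.02 -0.04  5.21] turn [ 0.02 -0.06 -0.25] t 5.2 q [-0.26  0.55 -0.5   1.79  0.33  0.88 -1.57]
2314 ((476.78887939453125, 290.423583984375), (50.77033996582031, 60.15364074707031), 53.98237991333008)
```

```bash
python3 -m crank '[[[0.02,-0.04,0.7,0,-0.06,-0.2],[0,0,0.7,0,0,0],[0,0,0.7,0,0,0],[0,0,0.7,0,0,0],[0,0,0.7,0,0,0],[0,0,0.7,0,0,0],[0,0,0.5,0,0,0],[0,0,0.3,0,0,0],[0,0,0.1,0,0,0],[0,0,0,0,0,0]]]' -1
python3 - <<'E'
from h import *
plan([477.0,290.6,62],54)
E
```

```text
clock: 6.03
eef_pos: [492.5, 301.3, 77.6]
tool_rot: [3.126, -0.03, 0.926]
force: [0.5, 0.6, 0.6]
width: 85.4
at [492.5 301.3  77.6] rot [179.1  -1.7  53.1] shift [-0.61 -0.21  0.5 ] turn [ 0.15 -0.28 -0.16] t 6.0 q [-0.36  0.75 -0.37  1.88  0.49  0.57 -1.7 ]
```

```bash
python3 -m crank '[[[-0.3,-0.1,0.1,0.15,-0.28,-0.1],[-0.3,-0.1,0.1,0,0,-0.06],[0,0,0.2,0,0,0],[0,0,0,0,0,0]]]' -1
python3 - <<'E'
from h import *
plan([477.0,290.6,62],54)
E
```

```text
clock: 6.37
eef_pos: [480.6, 293.3, 70.1]
tool_rot: [3.139, -0.008, 0.941]
force: [0.2, -0.5, 0.9]
width: 85.7
at [480.6 293.3  70.1] rot [179.8  -0.5  53.9] shift [-0.15 -0.05  0.27] turn [ 0.03 -0.08 -0.01] t 6.4 q [-0.35  0.76 -0.38  1.89  0.49  0.57 -1.68]
```

```bash
python3 -m crank '[[[-0.15,-0.05,0.3,0.03,-0.08,0],[-0.05,-0.03,0.05,0,0,0],[0,0,0,0,0,0]]]' -1
python3 - <<'E'
from h import *
plan([477.0,290.6,62],54)
E
python3 -m crank '[[[0,0,0,0,0,0],[0,0,0,0,0,0],[0,0,0,0,0,0],[0,0,0,0,0,0],[0,0,0,0,0,0],[0,0,0,0,0,0],[0,0,0,0,0,0],[0,0,0,0,0,0],[0,0,0,0,0,0],[0,0,0,0,0,0]]]' 1
python3 - <<'E'
from h import *
plan([477.0,290.6,62],54)
E
```

```text
clock: 6.62
eef_pos: [477.0, 291.0, 60.4]
tool_rot: [3.14, -0.004, 0.94]
force: [0.0, 0.5, 0.4]
width: 85.3
at [477.  291.   60.4] rot [179.9  -0.2  53.9] shift [-0.01  0.01 -0.05] turn [ 0.01 -0.04 -0.02] t 6.6 q [-0.36  0.77 -0.37  1.91  0.5   0.55 -1.69]
clock: 7.45
eef_pos: [477.3, 291.7, 60.6]
tool_rot: [3.14, -0.004, 0.94]
force: [0.2, -0.0, -0.7]
width: 59.3
at [477.3 291.7  60.6] rot [179.9  -0.2  53.9] shift [-0.03  0.01 -0.05] turn [ 0.01 -0.04 -0.02] t 7.5 q [-0.36  0.77 -0.37  1.9   0.5   0.56 -1.69]
```

```bash
python3 -m crank '[[[0,0,-0.4,0,0,0],[0,0,-0.6,0,0,0],[0,0,-0.6,0,0,0],[0,0,-0.6,0,0,0],[0,0,-0.6,0,0,0],[0,0,-0.4,0,0,0],[0,0,0,0,0,0]]]'
python3 - <<'E'
from h import *
plan([477.0,290.6,155],54)
for n in("top","side","wrist"):
  p=ctrl.get_image(n);g=cv2.cvtColor(p["color"],cv2.COLOR_RGB2GRAY)
  # rectify plate plane z=5 to 1 mm grid around the mark
  R=np.array(p["R"]);t=np.array(p["t"]);K=np.array(p["camera_matrix"])
  X,Y=np.meshgrid(np.arange(520,880),np.arange(-60,140));W=np.stack([X,Y,0*X+5],-1).reshape(-1,3)@R.T+t
  s=W[:,:2]/W[:,2:];s=s*(1+p["k1"]*(s**2).sum(1,keepdims=True));u=(s@K[:2,:2].T+K[:2,2]).astype(np.float32).reshape(200,360,2)
  o=cv2.remap(g,u[...,0],u[...,1],cv2.INTER_LINEAR)
  # ring template match
  T=np.full((76,76),200,np.uint8);cv2.circle(T,(38,38),30,60,4)
  m=cv2.matchTemplate(o[:,:170],T,cv2.TM_CCOEFF_NORMED);_,v,_,l=cv2.minMaxLoc(m)
  print(n,"ring",520+l[0]+38,-60+l[1]+38,round(v,2))
  cv2.imwrite("pics/r_%s.png"%n,cv2.resize(o,None,fx=2,fy=2))
  b=cv2.GaussianBlur(o.astype(np.float32),(0,0),2);gy=np.gradient(b,axis=0)
  for lo,hi,sg in((0,60,1),(140,200,-1)):
    xs=np.arange(20,200);k=(sg*gy[lo:hi,xs]).argmax(0)+lo-60.;a=np.polyfit(xs,k,1)
    for _ in range(5): r=abs(k-np.polyval(a,xs));i=r<max(2,np.percentile(r,60));a=np.polyfit(xs[i],k[i],1)
    print("  edge yaw",np.degrees(np.arctan(a[0])).round(2),"y@592",np.polyval(a,72).round(1),i.sum())
E
```

```text
clock: 8.03
eef_pos: [473.9, 289.1, 161.5]
tool_rot: [-3.14, 0.004, 0.941]
force: [0.6, 0.3, -3.2]
width: 59.3
at [473.9 289.1 161.5] rot [-179.9    0.2   53.9] shift [0.1  0.06 0.21] turn [-0.02  0.04 -0.01] t 8.0 q [-0.29  0.62 -0.47  1.84  0.39  0.77 -1.6 ]
top ring 592 39 0.67
  edge yaw -2.47 y@592 -29.9 180
  edge yaw -2.69 y@592 109.1 150
side ring 589 40 0.68
  edge yaw -2.68 y@592 -29.3 180
  edge yaw -2.48 y@592 109.2 175
wrist ring 588 38 0.54
  edge yaw -14.97 y@592 -32.2 108
  edge yaw -2.46 y@592 107.7 141
```

```bash
python3 -m crank '[[[-0.2,0.4,0,0,0,0],[-0.44,0.8,0,0,0,0],[-0.44,0.8,0,0,0,0],[-0.44,0.8,0,0,0,0],[-0.44,0.8,0,0,0,0],[-0.44,0.8,0,0,0,0],[-0.44,0.8,0,0,0,0],[-0.44,0.8,0,0,0,0],[-0.44,0.8,0,0,0,0],[-0.44,0.8,0,0,0,0],[-0.2,0.4,0,0,0,0],[0,0,0,0,0,0]]]'
python3 -m crank '[[[0,0,0,0,0,-1],[0,0,0,0,0,-1],[0,0,0,0,0,-1],[0,0,0,0,0,-1],[0,0,0,0,0,-1],[0,0,0,0,0,-1],[0,0,0,0,0,-1],[0,0,0,0,0,-1],[0,0,0,0,0,-1],[0,0,0,0,0,-1]]]'
python3 - <<'E'
from h import *
plan([590,39.5,150.5],177.3)
E
```

```text
clock: 9.18
eef_pos: [584.3, 29.4, 141.2]
tool_rot: [-3.118, 0.03, 0.951]
force: [-0.0, -0.3, -3.3]
width: 58.9
clock: 10.02
eef_pos: [572.7, 45.1, 134.0]
tool_rot: [-3.091, -0.023, 2.062]
force: [0.1, -0.9, -3.4]
width: 59.1
at [572.7  45.1 134. ] rot [-177.1   -1.3  118.1] shift [-0.42  0.39 -0.58] turn [-0.33 -0.45 -9.86] t 10.0 q [ 0.34  0.79 -0.79  1.76  0.65  0.94 -0.23]
```

```bash
python3 -m crank '[[[-0.42,0.39,-0.6,-0.33,-0.45,0],[0,0,0,0,0,-1],[0,0,0,0,0,-1],[0,0,0,0,0,-1],[0,0,0,0,0,-1],[0,0,0,0,0,-1],[0,0,0,0,0,-1],[0,0,0,0,0,-1],[0,0,0,0,0,-1],[0,0,0,0,0,-1],[0,0,0,0,0,-0.5],[0,0,0,0,0,0]]]'
python3 - <<'E'
from h import *
plan([590,39.5,150.5],177.3)
E
```

```text
clock: 11.02
eef_pos: [575.4, 62.7, 144.6]
tool_rot: [-3.123, -0.022, -3.141]
force: [0.1, -0.4, -4.0]
width: 59.4
at [575.4  62.7 144.6] rot [-178.9   -1.3 -179.9] shift [-0.48 -0.78 -0.19] turn [-0.19 -0.2   0.46] t 11.0 q [ 0.42  0.87 -1.04  1.76  0.86  1.07  0.63]
```

```bash
python3 -m crank '[[[-0.3,-0.5,-0.1,-0.1,-0.1,0.2],[-0.2,-0.3,-0.1,-0.1,-0.1,0.25],[0,0,0,0,0,0]]]'
python3 - <<'E'
from h import *
plan([590,39.5,150.5],177.3)
E
```

```text
clock: 11.27
eef_pos: [588.1, 43.1, 149.5]
tool_rot: [3.137, -0.004, 3.097]
force: [-0.4, -0.7, -4.1]
width: 59.2
at [588.1  43.1 149.5] rot [179.7  -0.2 177.4] shift [-0.07 -0.12 -0.03] turn [ 0.05 -0.04  0.02] t 11.3 q [ 0.47  0.86 -1.04  1.75  0.85  1.05  0.65]
```

```bash
python3 -m crank '[[[-0.07,-0.12,-0.03,0.05,-0.04,0],[0,0,0,0,0,0]]]'
python3 - <<'E'
from h import *
plan([590,39.5,150.5],177.3)
p=ctrl.get_image("side");save(p,"s2.png",(180,150,340,270),5);C=cloud(p)
for d in ctrl.search_frame("canister",p)[:3]:print(round(d["conf"],2),np.round(d["extent"]))
C=C.reshape(-1,3);c=p["color"].reshape(-1,3).astype(int)
m=(np.hypot(C[:,0]-590,C[:,1]-40)<55)&(C[:,2]>20)&(C[:,2]<185)&(c[:,1]>c[:,0]+6)
print("green z",m.sum(),np.percentile(C[m][:,2],[2,50,98]).round(1), "y",np.percentile(C[m][:,1],[5,50,95]).round(1),"x",np.percentile(C[m][:,0],[2,98]).round(1))
E
```

```text
clock: 11.43
eef_pos: [589.4, 39.7, 150.3]
tool_rot: [-3.141, -0.0, 3.095]
force: [-0.0, -0.4, -4.0]
width: 59.4
at [589.4  39.7 150.3] rot [-180.    -0.   177.3] shift [-0.02 -0.01 -0.01] turn [-0.   -0.    0.01] t 11.4 q [ 0.47  0.86 -1.04  1.75  0.85  1.05  0.65]
0.71 [288. 357.  33.  54.]
0.69 [265. 206.  26.  44.]
green z 320 [106.3 136.6 174.2] y [30.  70.5 74.3] x [564.3 612.3]
```

View pics/s2.png

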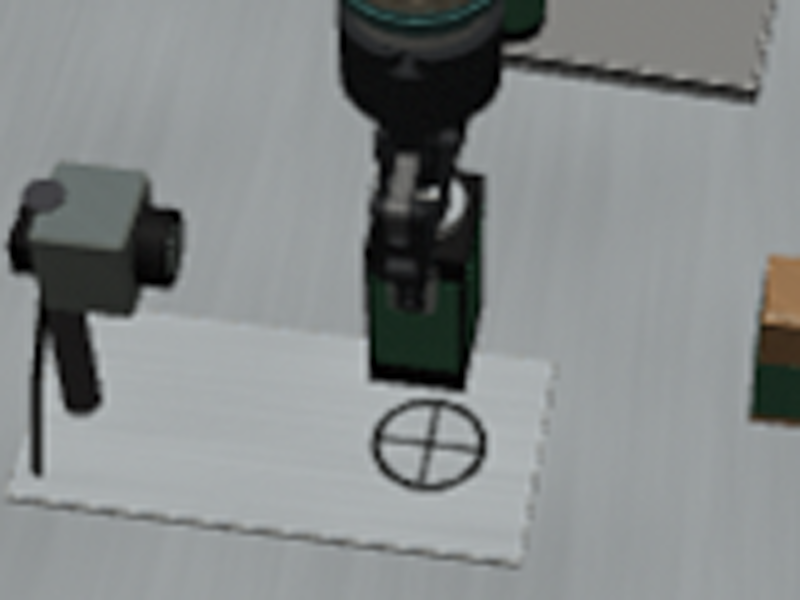

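The picture shows the canister upright above the ring at (430,445). Its plain right side faces the side camera and the back faces -x, so the front faces the lens at about (170,250). I'll hold it there, then turn to the back.

```bash
python3 -m crank '[[[0,0,0,0,0,0],[0,0,0,0,0,0],[0,0,0,0,0,0],[0,0,0,0,0,0],[0,0,0,0,0,0],[0,0,0,0,0,0],[0,0,0,0,0,0],[0,0,0,0,0,0],[0,0,0,0,0,0],[0,0,0,0,0,0],[0,0,0,0,0,0],[0,0,0,0,0,0]]]'
python3 -m crank '[[[0,0,0,0,0,0],[0,0,0,0,0,0],[0,0,0,0,0,0],[0,0,0,0,0,0],[0,0,0,0,0,0]]]'
python3 -m crank '[[[0,0,-0.2,0,0,1],[0,0,0,0,0,1],[0,0,0,0,0,1],[0,0,0,0,0,1],[0,0,0,0,0,1],[0,0,0,0,0,1],[0,0,0,0,0,1],[0,0,0,0,0,1],[0,0,0,0,0,1],[0,0,0,0,0,1]]]'
python3 - <<'E'
from h import *
plan([590,39.5,150.5],-2.8)
E
```

```text
clock: 12.53
eef_pos: [588.0, 43.1, 150.4]
tool_rot: [3.14, -0.002, 3.099]
force: [0.4, -0.4, -3.5]
width: 59.1
clock: 12.95
eef_pos: [588.0, 43.0, 150.4]
tool_rot: [3.14, -0.002, 3.099]
force: [-0.5, 0.5, -3.4]
width: 59.3
clock: 13.78
eef_pos: [587.5, 43.9, 156.4]
tool_rot: [-3.141, -0.005, 2.004]
force: [-0.3, -0.6, -4.7]
width: 59.0
at [587.5  43.9 156.4] rot [-180.    -0.3  114.8] shift [-0.17  0.01  0.19] turn [-0.05 -0.03 19.61] t 13.8 q [ 0.35  0.75 -0.79  1.75  0.64  0.92 -0.27]
```

```bash
python3 -m crank '[[[0,0,0,0,0,1],[0,0,0,0,0,1],[0,0,0,0,0,1],[0,0,0,0,0,1],[0,0,0,0,0,1],[0,0,0,0,0,1],[0,0,0,0,0,1],[0,0,0,0,0,1],[0,0,0,0,0,1],[0,0,0,0,0,1]]]'
python3 -m crank '[[[0,0,0,0,0,1],[0,0,0,0,0,1],[0,0,0,0,0,1],[0,0,0,0,0,1],[0,0,0,0,0,1],[0,0,0,0,0,1],[0,0,0,0,0,1],[0,0,0,0,0,1],[0,0,0,0,0,1],[0,0,0,0,0,0]]]'
python3 - <<'E'
from h import *
plan([590,39.5,150.5],-2.8)
E
```

```text
clock: 14.62
eef_pos: [586.2, 47.6, 156.8]
tool_rot: [-3.134, -0.005, 0.908]
force: [-0.8, -0.3, -3.7]
width: 59.1
clock: 15.45
eef_pos: [584.2, 54.2, 156.8]
tool_rot: [-3.127, 0.006, -0.076]
force: [0.1, 0.1, -3.4]
width: 59.1
at [584.2  54.2 156.8] rot [-179.2    0.3   -4.4] shift [0.23 0.48 0.2 ] turn [-0.14  0.05 -0.26] t 15.4 q [ 0.01  0.64 -0.22  1.77  0.17  0.76 -1.94]
```

```bash
python3 -m crank '[[[0.13,0.26,0.12,-0.1,0.05,-0.14],[0.1,0.26,0.1,-0.04,0,-0.14],[0,0,0,0,0,0],[0,0,0,0,0,0],[0,0,0,0,0,0]]]'
python3 - <<'E'
from h import *
plan([590,39.5,150.5],-2.8)
E
```

```text
clock: 15.87
eef_pos: [590.2, 37.1, 148.8]
tool_rot: [3.141, 0.001, -0.032]
force: [0.9, -0.2, -3.9]
width: 59.5
at [590.2  37.1 148.8] rot [ 1.8e+02  1.0e-01 -1.9e+00] shift [-0.01 -0.08 -0.06] turn [0.01 0.01 0.16] t 15.9 q [ 0.03  0.65 -0.22  1.76  0.2   0.75 -1.9 ]
```

```bash
python3 -m crank '[[[0,-0.07,-0.05,0,0,0.12],[0,0,0,0,0,0],[0,0,0,0,0,0],[0,0,0,0,0,0]]]'
python3 - <<'E'
from h import *
plan([590,39.5,150.5],-2.8)
p=ctrl.get_image("side");save(p,"s3.png",(180,150,340,270),5);q=ctrl.get_image("top");save(q,"t3.png",(230,100,320,230),4)
E
python3 -m crank '[[[0,0,0,0,0,0],[0,0,0,0,0,0],[0,0,0,0,0,0],[0,0,0,0,0,0],[0,0,0,0,0,0],[0,0,0,0,0,0],[0,0,0,0,0,0],[0,0,0,0,0,0],[0,0,0,0,0,0],[0,0,0,0,0,0],[0,0,0,0,0,0],[0,0,0,0,0,0]]]'
python3 - <<'E'
from h import *
plan([590,39.5,150.5],-2.8)
E
```

```text
clock: 16.2
eef_pos: [590.2, 39.5, 150.4]
tool_rot: [3.142, 0.001, -0.046]
force: [-0.1, 0.5, -3.6]
width: 59.1
at [590.2  39.5 150.4] rot [ 1.8e+02  1.0e-01 -2.6e+00] shift [-0.01  0.   -0.  ] turn [0.   0.01 0.03] t 16.2 q [ 0.02  0.65 -0.22  1.76  0.19  0.75 -1.91]
clock: 17.3
eef_pos: [590.2, 39.6, 150.4]
tool_rot: [3.141, 0.001, -0.045]
force: [-0.7, 0.6, -4.0]
width: 59.6
at [590.2  39.6 150.4] rot [ 1.8e+02  1.0e-01 -2.6e+00] shift [-0.01  0.   -0.  ] turn [0.   0.01 0.04] t 17.3 q [ 0.02  0.65 -0.22  1.76  0.19  0.75 -1.91]
```

View pics/s3.png

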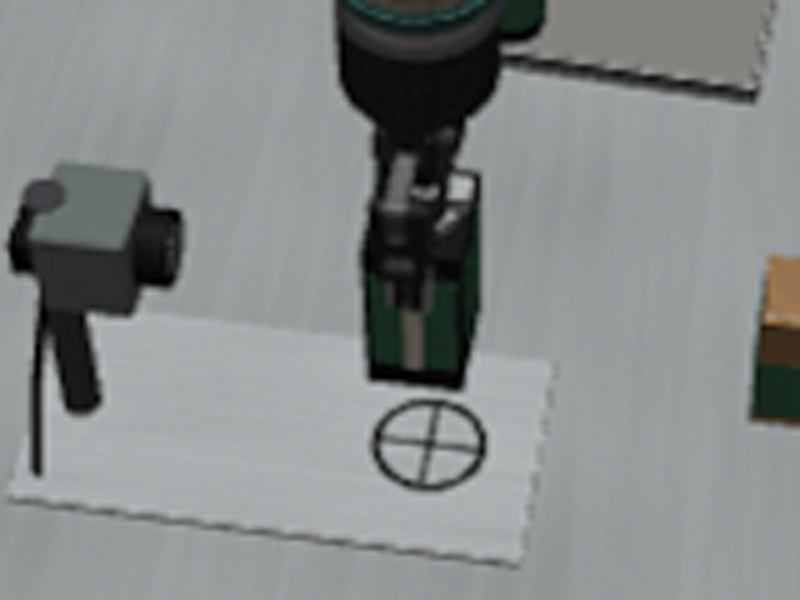

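The picture shows the white strip facing the side camera at (412,340) and the spout pointing -x, so the back faces the lens. Next I lower it onto the plate at the mark.

```bash
python3 -m crank '[[[0,0,0,0,0,0],[0,0,0,0,0,0],[0,0,0,0,0,0],[0,0,0.3,0,0,0],[0,0,0.5,0,0,0],[0,0,0.5,0,0,0],[0,0,0.5,0,0,0],[0,0,0.4,0,0,0],[0,0,0.2,0,0,0],[0,0,0,0,0,0],[0,0,0,0,0,0]]]'
python3 - <<'E'
from h import *
plan([590,39.5,66],-2.8)
E
```

```text
clock: 18.22
eef_pos: [590.7, 39.7, 73.0]
tool_rot: [-3.141, 0.0, -0.045]
force: [0.0, 0.5, -3.0]
width: 59.1
at [590.7  39.7  73. ] rot [-180.     0.    -2.6] shift [-0.02  0.01  0.23] turn [-0.    0.    0.04] t 18.2 q [ 0.    0.76 -0.19  1.81  0.23  0.6  -1.94]
```

```bash
python3 -m crank '[[[0,0,0.13,0,0,0],[0,0,0.06,0,0,0],[0,0,0,0,0,0],[0,0,0,0,0,0]]]'
python3 -m crank '[[[0,0,0.04,0,0,0],[0,0,0,0,0,0],[0,0,0,0,0,0]]]'
```

```text
clock: 18.55
eef_pos: [592.1, 39.9, 68.4]
tool_rot: [-3.141, -0.003, -0.045]
force: [1.2, 0.5, -2.5]
width: 59.3
clock: 18.8
eef_pos: [592.9, 40.0, 68.2]
tool_rot: [-3.14, -0.005, -0.045]
force: [0.4, 0.9, -2.9]
width: 59.0
```

```bash
python3 -m crank '[[[-0.08,0,0.15,0,0.04,0],[0,0,0,0,0,0]]]'
python3 -m crank '[[[0,0,0.1,0,0,0],[0,0,0,0,0,0]]]'
```

```text
clock: 18.97
eef_pos: [594.1, 40.2, 66.3]
tool_rot: [-3.14, -0.018, -0.046]
force: [-0.6, -0.0, -3.9]
width: 59.1
clock: 19.13
eef_pos: [595.9, 40.4, 66.2]
tool_rot: [-3.14, -0.022, -0.046]
force: [1.2, 0.0, -3.8]
width: 59.1
```

```bash
python3 -m crank '[[[0,0,0,0,-0.2,0],[0,0,0,0,0,0],[0,0,0,0,0,0]]]'
python3 - <<'E'
from h import *
plan([592,39.5,65.5],-2.6)
print(ctrl.read_state()["force"])
E
```

```text
clock: 19.38
eef_pos: [595.2, 40.6, 65.9]
tool_rot: [-3.14, -0.001, -0.045]
force: [-0.7, 0.4, 1.1]
width: 59.3
at [595.2  40.6  65.9] rot [-1.799e+02 -1.000e-01 -2.600e+00] shift [-0.1   0.04  0.01] turn [-0.02 -0.01  0.  ] t 19.4 q [ 0.    0.78 -0.18  1.8   0.23  0.59 -1.94]
[-0.71908762  0.36063635  1.06695199]
```

```bash
python3 -m crank '[[[0,0,0,0,0,0],[0,0,0,0,0,0],[0,0,0,0,0,0],[0,0,0,0,0,0],[0,0,0,0,0,0],[0,0,0,0,0,0],[0,0,0,0,0,0],[0,0,0,0,0,0]]]' -1
python3 -m crank '[[[0,0,-0.4,0,0,0],[0,0,-0.7,0,0,0],[0,0,-0.7,0,0,0],[0,0,-0.7,0,0,0],[0,0,-0.7,0,0,0],[0,0,-0.5,0,0,0],[0,0,0,0,0,0],[0,0,0,0,0,0]]]'
python3 - <<'E'
from h import *
plan([595,40.5,180],87.5)
for n in("side","wrist"):
  p=ctrl.get_image(n);C=cloud(p).reshape(-1,3)
  m=(np.hypot(C[:,0]-595,C[:,1]-40)<52)&(C[:,2]>98)&(C[:,2]<109)
  print(n,m.sum(),cv2.minAreaRect(C[m][:,:2].astype(np.float32)) if m.sum()>20 else None,np.median(C[m][:,2]))
E
```

```text
clock: 20.05
eef_pos: [595.7, 40.9, 66.3]
tool_rot: [-3.139, -0.004, -0.045]
force: [0.9, -0.3, 0.7]
width: 85.2
clock: 20.72
eef_pos: [594.9, 40.9, 186.9]
tool_rot: [-3.139, -0.004, -0.045]
force: [-0.6, -0.1, -0.2]
width: 85.5
at [594.9  40.9 186.9] rot [-179.9   -0.3   -2.6] shift [0.   0.01 0.23] turn [ 1.000e-02 -5.000e-02 -1.501e+01] t 20.7 q [ 0.03  0.61 -0.23  1.72  0.18  0.83 -1.89]
side 214 ((595.3604736328125, 42.917335510253906), (66.50088500976562, 50.5666389465332), 87.5882797241211) 105.06125160677784
wrist 3012 ((593.9146118164062, 39.51673126220703), (60.18397521972656, 50.90095138549805), 87.40835571289062) 105.58296833752935
```

```bash
python3 -m crank '[[[0,0,0,0,0,-1],[0,0,0,0,0,-1],[0,0,0,0,0,-1],[0,0,0,0,0,-1],[0,0,0,0,0,-1],[0,0,0,0,0,-1],[0,0,0,0,0,-1],[0,0,0,0,0,-1]]]'
python3 -m crank '[[[0,0,0,0,0,-1],[0,0,0,0,0,-1],[0,0,0,0,0,-1],[0,0,0,0,0,-1],[0,0,0,0,0,-1],[0,0,0,0,0,-1],[0,0,0,0,0,-0.5],[0,0,0,0,0,0],[0,0,0,0,0,0]]]'
python3 - <<'E'
from h import *
plan([594.3,40,170],87.4)
E
```

```text
clock: 21.48
eef_pos: [587.8, 40.4, 175.7]
tool_rot: [-3.13, 0.01, 0.833]
force: [-0.5, -0.4, -0.2]
width: 85.1
clock: 22.23
eef_pos: [579.5, 39.1, 162.7]
tool_rot: [-3.102, -0.001, 1.553]
force: [0.9, 0.1, -0.3]
width: 85.4
at [579.5  39.1 162.7] rot [-177.7   -0.    89. ] shift [ 0.04  0.48 -0.26] turn [-0.38 -0.    0.26] t 22.2 q [ 0.29  0.71 -0.67  1.73  0.52  0.92 -0.61]
```

```bash
python3 -m crank '[[[0.02,0.25,-0.2,-0.2,0,0.13],[0.02,0.2,0,-0.15,0,0.13],[0,0,0,0,0,0],[0,0,0,0,0,0]]]'
python3 - <<'E'
from h import *
plan([594.3,40,67],87.4)
E
```

```text
clock: 22.57
eef_pos: [594.0, 40.0, 167.4]
tool_rot: [-3.14, 0.0, 1.519]
force: [-0.3, -0.7, 0.3]
width: 85.5
at [594.   40.  167.4] rot [-179.9    0.    87. ] shift [0.   0.01 3.35] turn [-0.02  0.   -0.06] t 22.6 q [ 0.28  0.7  -0.65  1.73  0.53  0.9  -0.65]
```

```bash
python3 -m crank '[[[0,0,0.4,0,0,-0.06],[0,0,0.5,0,0,0],[0,0,0.5,0,0,0],[0,0,0.3,0,0,0],[0,0,0,0,0,0],[0,0,0,0,0,0]]]'
python3 - <<'E'
from h import *
plan([594.3,40,67],87.4)
E
```

```text
clock: 23.07
eef_pos: [594.0, 40.4, 112.6]
tool_rot: [-3.141, 0.001, 1.526]
force: [0.5, -0.4, 0.5]
width: 85.4
at [594.   40.4 112.6] rot [-1.80e+02  1.00e-01  8.74e+01] shift [-0.01  0.01  1.52] turn [-0.    0.01  0.01] t 23.1 q [ 0.25  0.77 -0.61  1.77  0.59  0.79 -0.69]
```

```bash
python3 -m crank '[[[0,0,0.4,0,0,0],[0,0,0.4,0,0,0],[0,0,0.3,0,0,0],[0,0,0.25,0,0,0],[0,0,0,0,0,0],[0,0,0,0,0,0]]]'
python3 - <<'E'
from h import *
plan([594.3,40,66],87.4)
E
```

```text
clock: 23.57
eef_pos: [594.7, 40.5, 68.4]
tool_rot: [3.141, 0.0, 1.526]
force: [0.4, 0.6, -0.3]
width: 85.3
at [594.7  40.5  68.4] rot [179.9   0.   87.4] shift [-0.02 -0.01  0.08] turn [0.01 0.   0.01] t 23.6 q [ 0.23  0.83 -0.56  1.79  0.64  0.71 -0.74]
```

```bash
python3 -m crank '[[[0,0,0,0,0,0],[0,0,0,0,0,0],[0,0,0,0,0,0],[0,0,0,0,0,0],[0,0,0,0,0,0],[0,0,0,0,0,0],[0,0,0,0,0,0],[0,0,0,0,0,0],[0,0,0,0,0,0],[0,0,0,0,0,0],[0,0,0,0,0,0],[0,0,0,0,0,0]]]' 1
python3 -m crank '[[[0,0,-0.3,0,0,0],[0,0,-0.5,0,0,0],[0,0,-0.6,0,0,0],[0,0,-0.6,0,0,0],[0,0,-0.5,0,0,0],[0,0,-0.3,0,0,0],[0,0,0,0,0,0]]]'
python3 -m crank '[[[0,0,0,0,0,1],[0,0,0,0,0,1],[0,0,0,0,0,1],[0,0,0,0,0,1],[0,0,0,0,0,1],[0,0,0,0,0,1],[0,0,0,0,0,1],[0,0,0,0,0,1],[0,0,0,0,0,1],[0,0,0,0,0,1]]]'
python3 -m crank '[[[0,0,0,0,0,1],[0,0,0,0,0,1],[0,0,0,0,0,1],[0,0,0,0,0,1],[0,0,0,0,0,0],[0,0,0,0,0,0]]]'
python3 - <<'E'
from h import *
plan([590,39.5,153.4],-2.6)
E
```

```text
clock: 24.57
eef_pos: [594.8, 40.5, 69.1]
tool_rot: [3.14, 0.0, 1.526]
force: [1.4, 0.3, -2.4]
width: 49.0
clock: 25.15
eef_pos: [592.0, 40.0, 157.2]
tool_rot: [-3.137, 0.002, 1.527]
force: [1.0, -0.8, -3.1]
width: 49.3
clock: 25.98
eef_pos: [586.8, 38.3, 151.6]
tool_rot: [-3.137, 0.015, 0.431]
force: [0.1, -0.4, -3.9]
width: 49.1
clock: 26.48
eef_pos: [582.8, 38.6, 147.1]
tool_rot: [3.137, 0.025, -0.008]
force: [-0.8, 0.4, -3.5]
width: 49.3
at [582.8  38.6 147.1] rot [179.7   1.4  -0.5] shift [ 0.23 -0.03 -0.22] turn [0.05 0.23 0.35] t 26.5 q [ 0.02  0.66 -0.22  1.76  0.19  0.77 -1.87]
```

```bash
python3 -m crank '[[[0.13,-0.02,-0.12,0.05,0.13,0.18],[0.1,-0.01,-0.1,0,0.1,0.17],[0,0,0,0,0,0],[0,0,0,0,0,0],[0,0,0,0,0,0]]]'
python3 - <<'E'
from h import *
plan([590,39.5,153.8],-2.6)
p=ctrl.get_image("side");save(p,"s4.png",(180,150,340,270),5)
E
```

```text
clock: 26.9
eef_pos: [589.9, 39.6, 153.4]
tool_rot: [-3.14, -0.001, -0.041]
force: [0.9, 0.2, -4.0]
width: 49.5
at [589.9  39.6 153.4] rot [-179.9   -0.    -2.4] shift [ 0.    0.   -0.01] turn [-0.01 -0.01  0.04] t 26.9 q [ 0.02  0.64 -0.21  1.76  0.18  0.76 -1.9 ]
```

View pics/s4.png

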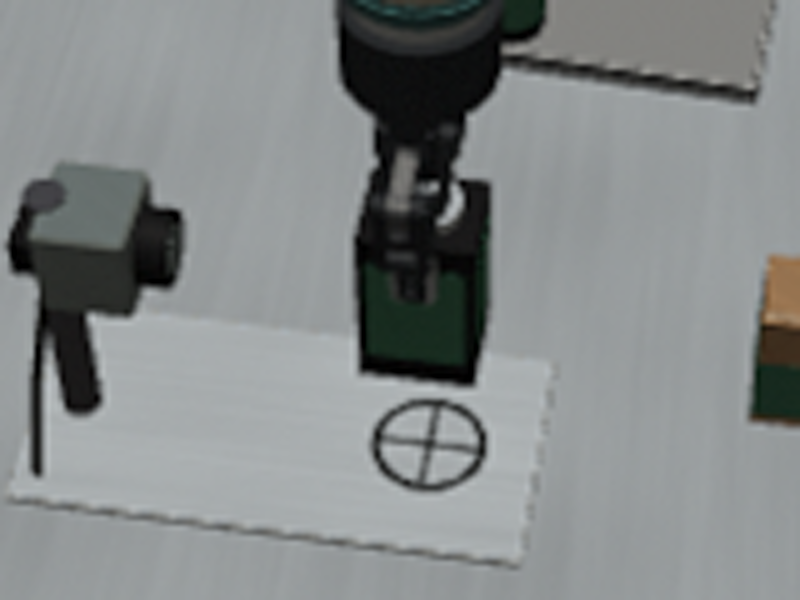

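The side picture shows the front and the plain right side, with no strip. The strip side (left) therefore faces the lens. I'll hold it, then turn 180° to the right side.

```bash
python3 -m crank '[[[0,0,0,0,0,0],[0,0,0,0,0,0],[0,0,0,0,0,0],[0,0,0,0,0,0],[0,0,0,0,0,0],[0,0,0,0,0,0],[0,0,0,0,0,0],[0,0,0,0,0,0],[0,0,0,0,0,0],[0,0,0,0,0,0],[0,0,0,0,0,0],[0,0,0,0,0,0]]]'
python3 -m crank '[[[0,0,0,0,0,0],[0,0,0,0,0,0],[0,0,0,0,0,0],[0,0,0,0,0,0],[0,0,0,0,0,-1],[0,0,0,0,0,-1],[0,0,0,0,0,-1],[0,0,0,0,0,-1],[0,0,0,0,0,-1],[0,0,0,0,0,-1],[0,0,0,0,0,-1],[0,0,0,0,0,-1]]]'
python3 -m crank '[[[0,0,0,0,0,-1],[0,0,0,0,0,-1],[0,0,0,0,0,-1],[0,0,0,0,0,-1],[0,0,0,0,0,-1],[0,0,0,0,0,-1],[0,0,0,0,0,-1],[0,0,0,0,0,-1],[0,0,0,0,0,-1],[0,0,0,0,0,-1]]]'
python3 - <<'E'
from h import *
plan([590,39.5,153.8],177.4)
E
```

```text
clock: 27.95
eef_pos: [589.6, 39.3, 153.1]
tool_rot: [-3.14, 0.0, -0.041]
force: [-0.0, 0.7, -3.6]
width: 49.4
clock: 28.95
eef_pos: [589.9, 38.9, 153.5]
tool_rot: [3.141, -0.0, 0.835]
force: [-0.6, -0.4, -2.9]
width: 49.6
clock: 29.78
eef_pos: [590.6, 35.3, 153.4]
tool_rot: [3.142, 0.005, 1.931]
force: [0.1, 0.8, -3.2]
width: 49.0
at [590.6  35.3 153.4] rot [180.    0.3 110.6] shift [ 0.14  0.03 -0.01] turn [ -0.03   0.04 -11.13] t 29.8 q [ 0.34  0.75 -0.75  1.75  0.64  0.91 -0.33]
```

```bash
python3 -m crank '[[[0.14,0,0,0,0,-1],[0,0,0,0,0,-1],[0,0,0,0,0,-1],[0,0,0,0,0,-1],[0,0,0,0,0,-1],[0,0,0,0,0,-1],[0,0,0,0,0,-1],[0,0,0,0,0,-1],[0,0,0,0,0,-1],[0,0,0,0,0,-1],[0,0,0,0,0,-0.5],[0,0,0,0,0,0]]]'
python3 - <<'E'
from h import *
plan([590,39.5,153.8],177.4)
E
```

```text
clock: 30.78
eef_pos: [590.3, 31.9, 151.8]
tool_rot: [-3.13, 0.002, 3.08]
force: [0.2, -1.0, -2.3]
width: 49.1
at [590.3  31.9 151.8] rot [-1.793e+02  1.000e-01  1.765e+02] shift [ 0.03  0.25 -0.07] turn [-0.11  0.01 -0.16] t 30.8 q [ 0.48  0.85 -1.03  1.75  0.85  1.06  0.64]
```

```bash
python3 -m crank '[[[0.02,0.24,-0.07,-0.1,0,-0.08],[0,0,0,0,0,0],[0,0,0,0,0,0],[0,0,0,0,0,0]]]'
python3 - <<'E'
from h import *
plan([590,39.5,153.8],177.4)
E
```

```text
clock: 31.12
eef_pos: [590.4, 38.9, 153.8]
tool_rot: [-3.14, 0.001, 3.082]
force: [-0.4, 1.5, -3.1]
width: 48.9
at [590.4  38.9 153.8] rot [-1.799e+02  1.000e-01  1.766e+02] shift [ 0.01  0.02 -0.  ] turn [-0.01  0.01 -0.13] t 31.1 q [ 0.47  0.85 -1.03  1.75  0.84  1.05  0.64]
```

```bash
python3 -m crank '[[[0,0.02,0,0,0,-0.18],[0,0,0,0,0,0],[0,0,0,0,0,0],[0,0,0,0,0,0],[0,0,0,0,0,0],[0,0,0,0,0,0],[0,0,0,0,0,0],[0,0,0,0,0,0],[0,0,0,0,0,0],[0,0,0,0,0,0],[0,0,0,0,0,0],[0,0,0,0,0,0]]]'
python3 -m crank '[[[0,0,0,0,0,0],[0,0,0,0,0,0],[0,0,0,0,0,0],[0,0,0,0,0,0],[0,0,0,0,0,0]]]'
python3 - <<'E'
from h import *
plan([590,39.5,153.8],177.4)
p=ctrl.get_image("side");q=ctrl.get_image("top");a=p["color"][150:270,180:340];b=q["color"][180:270,360:450]
cv2.imwrite("pics/s5.png",np.hstack([cv2.resize(a,(440,330)),cv2.resize(b,(330,330))])[:,:,::-1])
for n,im in(("top",q),("side",p)):
  C=cloud(im).reshape(-1,3);c=im["color"].reshape(-1,3).astype(int)
  near=(np.hypot(C[:,0]-500,C[:,1]+340)<150)
  m=near&(C[:,2]<18)&(c[:,0]>c[:,2]-3);r=cv2.minAreaRect(C[m][:,:2].astype(np.float32));print(n,"tray",m.sum(),np.round(r[0],1),np.round(r[1],1),round(r[2],1))
  for x,y in((576,-302),(568,-373)):
    m=(np.hypot(C[:,0]-x,C[:,1]-y)<40)&(C[:,2]>74);print("  jar lid",np.median(C[m],0).round(1),m.sum())
  m=near&(C[:,2]>22)&(C[:,0]<545);print("  stuff",m.sum())
E
```

```text
clock: 32.12
eef_pos: [590.5, 39.4, 154.0]
tool_rot: [-3.139, 0.002, 3.102]
force: [0.2, -0.2, -3.9]
width: 49.4
clock: 32.53
eef_pos: [590.5, 39.4, 154.0]
tool_rot: [-3.139, 0.002, 3.102]
force: [-0.1, 0.1, -3.5]
width: 49.2
at [590.5  39.4 154. ] rot [-1.799e+02  1.000e-01  1.777e+02] shift [0.02 0.   0.01] turn [-0.02  0.02  0.05] t 32.5 q [ 0.47  0.86 -1.04  1.75  0.85  1.06  0.66]
top tray 73 [ 528.2 -315.6] [187.9 262.5] 31.4
  jar lid [ 588.7 -313.    80.7] 135
  jar lid [ 575.6 -380.5   79.9] 179
  stuff 764
side tray 1554 [ 489.9 -350.2] [199.1 165.6] 81.3
  jar lid [ 576.8 -305.9   79.7] 63
  jar lid [ 573.2 -375.7   79.4] 96
  stuff 0
```

View pics/s5.png

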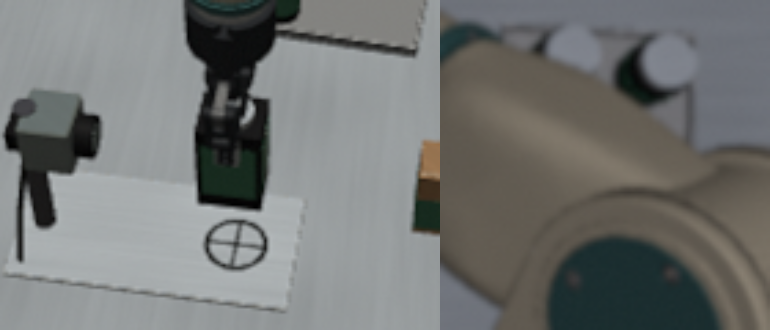

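The front panel shows plain over the ring, and the pose matches the target: the right side has been shown. Next I move to the tray.

```bash
python3 -m crank '[[[0,0,-0.4,0,0,0],[0.12,-0.45,-0.2,0,0,0],[0.25,-0.9,0,0,0,0],[0.25,-0.9,0,0,0,0],[0.25,-0.9,0,0,0,0],[0.25,-0.9,0,0,0,0],[0.25,-0.9,0,0,0,0],[0.25,-0.9,0,0,0,0],[0.25,-0.9,0,0,0,0],[0.25,-0.9,0,0,0,0],[0.25,-0.9,0,0,0,0],[0.25,-0.9,0,0,0,0]]]'
python3 - <<'E'
from h import *
plan([470,-334,170],176.5)
E
```

```text
clock: 33.63
eef_pos: [504.5, -241.6, 183.9]
tool_rot: [3.139, 0.016, 3.119]
force: [1.6, 0.4, -3.8]
width: 49.0
at [ 504.5 -241.6  183.9] rot [179.8   0.9 178.7] shift [ 1.09 -3.11  0.44] turn [0.03 0.15 0.37] t 33.6 q [ 1.06  0.81 -1.13  1.82  0.84  1.07  1.16]
```

```bash
python3 -m crank '[[[0.3,-0.8,0,0,0.1,0.2],[0.3,-0.8,0,0,0,0.1],[0.3,-0.8,0,0,0,0],[0.1,-0.4,0,0,0,0],[0,0,0,0,0,0],[0,0,0,0,0,0]]]'
python3 - <<'E'
from h import *
plan([470,-334,170],176.5)
P={n:ctrl.get_image(n) for n in("side","wrist")}
for n,p in P.items():
  C=cloud(p).reshape(-1,3);c=p["color"].reshape(-1,3).astype(int)
  near=(abs(C[:,0]-505)<125)&(abs(C[:,1]+338)<110)
  m=near&(C[:,2]>2)&(C[:,2]<18)&(c[:,0]>c[:,2]-3)
  if m.sum()>50: r=cv2.minAreaRect(C[m][:,:2].astype(np.float32));print(n,"tray",m.sum(),np.round(r[0],1),np.round(r[1],1),round(r[2],1),np.percentile(C[m],[1,99],0).round())
w=P["wrist"];s=P["side"]
cv2.imwrite("pics/s6.png",np.hstack([cv2.resize(w["color"],(480,360)),cv2.resize(s["color"][100:220,240:350],(320,360))])[:,:,::-1])
E
```

```text
clock: 34.13
eef_pos: [466.2, -337.9, 188.1]
tool_rot: [-3.138, 0.006, 3.072]
force: [-0.7, 0.9, -3.5]
width: 49.5
at [ 466.2 -337.9  188.1] rot [-179.8    0.3  176. ] shift [-0.11  0.14  0.6 ] turn [-0.03  0.06 -0.08] t 34.1 q [ 1.22  0.82 -1.13  1.76  0.83  1.11  1.31]
side tray 1467 [ 512.2 -341. ] [169.7 199.8] 85.5 [[ 413. -412.    2.]
 [ 613. -255.   17.]]
wrist tray 4876 [ 478.2 -336.6] [148.6 133.3] 84.6 [[ 410. -408.    3.]
 [ 521. -261.   15.]]
```

View pics/s6.png

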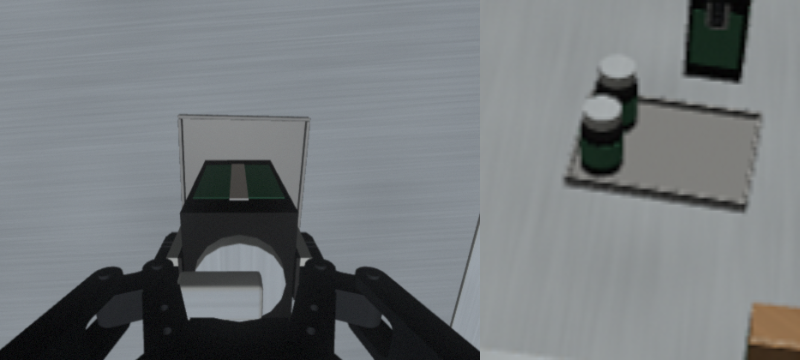

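The wrist view shows the strip side facing -x, which confirms that the right side faced the lens, and the free tray floor lies beneath. I'll lower it there.

```bash
python3 -m crank '[[[-0.16,0.1,0.3,-0.03,0.06,0.1],[0,0,0.6,0,0,0.07],[0,0,0.6,0,0,0],[0,0,0.6,0,0,0],[0,0,0.5,0,0,0],[0,0,0.4,0,0,0],[0,0,0.2,0,0,0],[0,0,0,0,0,0],[0,0,0,0,0,0]]]'
python3 - <<'E'
from h import *
plan([471,-334.5,68],175)
E
```

```text
clock: 34.98
eef_pos: [482.4, -319.7, 88.0]
tool_rot: [3.136, 0.005, 3.073]
force: [-0.1, 0.1, -3.0]
width: 49.4
at [ 482.4 -319.7   88. ] rot [179.7   0.3 176. ] shift [ 0.35 -0.52  0.66] turn [0.06 0.05 0.17] t 35.0 q [ 1.12  0.95 -1.02  1.83  0.98  0.97  1.17]
```

```bash
python3 -m crank '[[[0.2,-0.3,0.1,0.06,0.05,0.1],[0.15,-0.22,0.1,0,0,0.07],[0,0,0.15,0,0,0],[0,0,0,0,0,0],[0,0,0,0,0,0]]]'
python3 - <<'E'
from h import *
plan([471,-334.5,68],175)
E
```

```text
clock: 35.4
eef_pos: [471.0, -337.3, 79.0]
tool_rot: [-3.138, 0.003, 3.051]
force: [-0.4, 0.1, -3.3]
width: 49.6
at [ 471.  -337.3   79. ] rot [-179.8    0.2  174.8] shift [0.01 0.09 0.36] turn [-0.03  0.03 -0.03] t 35.4 q [ 1.15  0.95 -1.    1.83  1.    0.96  1.17]
```

```bash
python3 -m crank '[[[0,0,0.2,-0.03,0.03,0],[0,0,0.15,0,0,0],[0,0,0,0,0,0],[0,0,0,0,0,0]]]'
python3 - <<'E'
from h import *
plan([471,-334.5,67.8],175)
E
```

```text
clock: 35.73
eef_pos: [471.3, -338.0, 68.1]
tool_rot: [-3.141, 0.001, 3.05]
force: [-1.1, -0.8, 3.0]
width: 49.3
at [ 471.3 -338.    68.1] rot [-1.800e+02  1.000e-01  1.748e+02] shift [0.02 0.12 0.01] turn [-0.01  0.01 -0.04] t 35.7 q [ 1.14  0.97 -0.99  1.83  1.01  0.95  1.16]
```

```bash
python3 -m crank '[[[0,0,0,0,0,0],[0,0,0,0,0,0],[0,0,0,0,0,0],[0,0,0,0,0,0],[0,0,0,0,0,0],[0,0,0,0,0,0],[0,0,0,0,0,0],[0,0,0,0,0,0],[0,0,0,0,0,0]]]' -1
python3 -m crank '[[[0,0,-0.3,0,0,0],[0,0,-0.5,0,0,0],[0,0,-0.7,0,0,0],[0,0,-0.8,0,0,0],[0,0,-0.8,0,0,0],[0,0,-0.8,0,0,0],[0,0,-0.8,0,0,0],[0,0,-0.5,0,0,0],[0,0,0,0,0,0],[0,0,0,0,0,0]]]'
python3 - <<'E'
from h import *
plan([471,-334.5,68],175)
s=ctrl.get_image("side");w=ctrl.get_image("wrist")
for n,p in(("side",s),("wrist",w)):
  C=cloud(p).reshape(-1,3);m=(np.hypot(C[:,0]-471,C[:,1]+337)<55)&(C[:,2]>97)&(C[:,2]<108)
  print(n,m.sum(),cv2.minAreaRect(C[m][:,:2].astype(np.float32)),np.percentile(C[m][:,2],[5,50,95]).round(1))
cv2.imwrite("pics/s7.png",np.hstack([cv2.resize(w["color"],(480,360)),cv2.resize(s["color"][100:220,240:350],(320,360))])[:,:,::-1])
E
```

```text
clock: 36.48
eef_pos: [474.3, -337.5, 70.7]
tool_rot: [-3.14, 0.007, 3.052]
force: [0.6, -0.0, -0.0]
width: 85.5
clock: 37.32
eef_pos: [472.8, -335.2, 237.9]
tool_rot: [3.141, 0.006, 3.055]
force: [-0.8, -0.2, -1.3]
width: 85.6
at [ 472.8 -335.2  237.9] rot [180.    0.3 175. ] shift [0.1  0.02 5.66] turn [0.   0.06 0.01] t 37.3 q [ 1.22  0.77 -1.16  1.7   0.75  1.19  1.35]
side 144 ((472.4244079589844, -336.5482177734375), (56.29865646362305, 60.3455924987793), 84.50929260253906) [ 98.5 103.8 107.6]
wrist 2007 ((470.084228515625, -340.13226318359375), (49.85562515258789, 60.321895599365234), 84.67298126220703) [103.1 104.5 105.8]
```

View pics/s7.png

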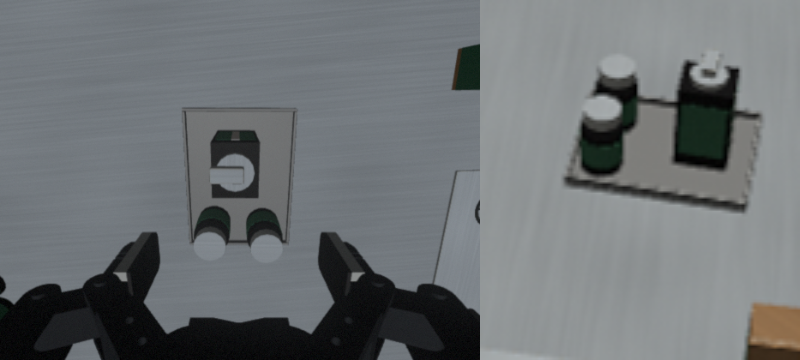

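The canister stands upright and level in the free end of the tray (wrist picture (235,170)), clear of both jars and the gripper. I'll hand in.

```bash
python3 -m crank '[[[0,0,0,0,0,0],[0,0,0,0,0,0],[0,0,0,0,0,0],[0,0,0,0,0,0]]]'; python3 -c "
from cell import ctrl
print(ctrl.finish_job())"
```

```text
clock: 37.75
eef_pos: [470.5, -334.5, 233.1]
tool_rot: [3.138, -0.001, 3.056]
force: [0.6, -0.8, 0.7]
width: 85.5
the job is handed in; nothing more can be done
None
```

I showed the black canister at the ring mark in the order asked: front, back, left (strip side), right. Then I stood it upright in the free end of the tray and let go. I handed the job in at 37.8 s of the 72 s allowed. Between back and left I set it down on the camera's plate at the mark and took it again the other way.

**Last checks:** it stands level, its top about 104 mm above the table, at about (470, -338). Both jars in the tray were still standing in place, the gripper was open and clear, and the wrist force was near zero. I saw no contact with jar_c or the carton, but did not measure them again.

**Weaker points:**
- **Front hold:** it drifted to about 4 mm beside the mark, then stayed still for about 1.2 s. The back, left and right holds stayed within 1 mm of the mark as I measured it, for about 1.3 s each.
- **Final position:** the side and wrist cameras disagree by about 4 mm on where the canister stands.

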